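Clear the buried button box and start the router in sequence

ROBOT

A 6-joint arm with a two-finger parallel gripper is mounted at the origin on the work surface. World frame = base frame: x ahead of the robot, y to its left, z up, the work surface at z = 0. Lengths are in mm, angles in rad, forces in N, time in s.
With the tool pointing down it reaches from about 350 to 775 mm from the base axis. Payload 7.3 kg.
Tool frame: the origin (TCP) lies at the very end of the fingers, on their centre line; the grasp point (between the pads) lies 19 mm behind it; x points along the fingers, y is the direction in which the jaws open and shut, and the axes are right-handed (so a half turn about x gives the same grasp; the last joint's range is limited). The gripper opens to 92 mm and grips with 3 to 60 N. Pads are 19 mm wide; open, the fingers measure 130 mm over their backs; the gripper's body (75 mm by 190 mm) begins 47 mm behind the grasp point.
Start: joints at [-1.312, 0.342, 1.524, -0, 1.275, -0.146], TCP at [206.787, -482.581, 226.741] pointing down, gripper open.
Joint ranges: [-2.53, 2.53], [-0.77, 2.02], [0.04, 2.7], [-1, 4.14], [0.28, 2.66], [-3.11, 3.11]. Speed limits (rad/s): [2.57, 2.57, 3.14, 3.14, 3.14, 3.14].

INTERFACE

Orientations are given as [roll, pitch, yaw] about the fixed x, y, z axes, in that order (R = Rz(yaw) Ry(pitch) Rx(roll)).
In Python, from plant import bot gives the robot as it stands.
- The arm moves only by the tool step_arm, never from a script. Its argument "targets" is a list that holds one entry, the list of rows, each a list of 4 numbers: the shift along the tool's x, y, z in m, then the turn about the tool's x in degrees. A call has exactly 5 rows; each row is the pose to reach, as a shift and turn from the pose measured when the call began, along the tool's axes at that moment; what a row does not reach only later rows make up. A row lasts 1/12 s, in which the tool goes at most 41.7 mm and 7.16 degrees, less where a joint would pass 70% of its speed; a pose out of reach is approached as far as the arm can. A call with a gripper value outside its range is refused whole. "jaw" is the closure, from 0 (fully open) to 1 (shut), set as the call begins (left out, the last holds). The fingers move at their own pace and stop on an object; the grip force is fixed at half the most. Time passes only in rows, so rows that repeat a pose let the fingers close, or fill a call up. It gives the time, the measured TCP pose, the force and the opening at its end, in the units of the state.
- bot.get_obs(): the state, without advancing time (a new reading comes with each control period).
- bot.capture(name): name is "scene" or "top" or "wrist"; returns a dict with "color" (400x640x3 uint8, red, green, blue), "depth" (400x640 float32, mm along the optical axis (not along the pixel's ray), 0 where there is no reading), "fov_y" (degrees; the focal length in pixels is half the picture's height over the tangent of half this angle, whatever the lens; pixels are square), "cx", "cy" (the principal point, pixels), "rvec" (rotation vector, rad) and "tvec" (3), from world to camera coordinates, as OpenCV has them. Camera axes: x right, y down, z forward; pixel columns grow to the right and rows downward; lengths in mm; the calibration is good to about 2 mm. A picture is of the moment at which its call begins.
- bot.close_job(): hands the job in, once; it reports no verdict.
The state is a dict: "time": time; "joint_positions": joint angles; "dq": joint speeds; "tau": joint torques, N m; "tool_pos": TCP position; "tcp_rot": TCP orientation; "contact_force": force on the tool from outside, world axes, zero at the start; "moment": the same for the moment, N m; "grip_width": finger opening in mm.
Only numpy, scipy, OpenCV 4.12 (cv2) and the standard library are available. Lean on these libraries where they do the work, as an engineer would, in place of code of your own. Each camera call takes 0.05 s, during which the arm holds its last target. There are 200 camera calls.

TASK

The router's button box is buried: lay the wooden blank from the top of the stack flat in the orange tray, then set the blue spacer plate squarely on the pile of blue spacer plates, setting both down gently rather than dropping them. Then start the machine by pressing the yellow, then the blue, then the green button, each fully down and let up again before the next, in that order with no early press of a later button, and never the red one. Leave the pile and everything else on the table where it is.

Things in the scene. Friction and masses are not known exactly. Their poses are not given: they have to be found in the camera images.
- console: grey button box fixed to the table, 110 (x) x 220 (y) x 40 mm tall, origin under its centre. A yellow guard rail 10 mm thick, centred 95 mm from the middle, crosses each y end; rail tops are 82 mm above the table. Between them 4 buttons stand in a row along y, 44 mm apart, colours in changing places. At first the stack (spacer, blank on it) lies along y across the rails, hiding them.
- blank_mid (a point): centre (half-way up) of the light wooden blank on top of the stack: 46 mm (x) by 190 mm (y) by 22 mm thick, with a 22 mm wide, 40 mm deep slot sawn in its +y end; about 0.14 kg. It is narrower than the spacer plate on which it lies.
- spacer_mid (a point): centre (half-way up) of the blue rigid spacer plate lying on the guard rails under the blank: 56 mm (x) by 200 mm (y) by 10 mm thick, about 0.13 kg. Under it are only the buttons, whose tops are 19 mm below its underside.
- pile_top (a point): centre of the top face of the pile of spacer plates: two loose plates just like the spacer, lying squarely on one another on the table (20 mm high together); long side along y
- tray_in (a point): centre of the inner floor (5 mm above the table) of the orange tray fixed to the table: inside 120 mm (x) by 230 mm (y), walls 5 mm thick, rim 18 mm above the table. The tray and the pile stand on either side of the button box and may change sides.
- yellow_top (a point): centre of the top of the yellow button (to be pressed): cap 28 mm in diameter, standing 11 mm proud of its black collar (44 mm diameter); cap top 63 mm above the table
- yellow (a joint): how far the yellow button is pushed down: 0 up, 0.007 m fully down; a spring returns it; about 1.2 N to start, under 5 N fully down
- yellow_pin (a joint): white tell-tale pin (8 mm diameter) on the box 36 mm to the -x side of the yellow button: 0 standing 7 mm proud; the button's stroke pushes it in (0.005 to 0.006 m when the button goes fully down) and it stays in when the button springs back. It registers the press, and is not itself touched.
- blue_top (a point): centre of the top of the blue button (to be pressed): cap 28 mm in diameter, standing 11 mm proud of its black collar (44 mm diameter); cap top 63 mm above the table
- blue (a joint): how far the blue button is pushed down: 0 up, 0.007 m fully down; a spring returns it; about 1.2 N to start, under 5 N fully down
- blue_pin (a joint): white tell-tale pin (8 mm diameter) on the box 36 mm to the -x side of the blue button: 0 standing 7 mm proud; the button's stroke pushes it in (0.005 to 0.006 m when the button goes fully down) and it stays in when the button springs back. It registers the press, and is not itself touched.
- green_top (a point): centre of the top of the green button (to be pressed): cap 28 mm in diameter, standing 11 mm proud of its black collar (44 mm diameter); cap top 63 mm above the table
- green (a joint): how far the green button is pushed down: 0 up, 0.007 m fully down; a spring returns it; about 1.2 N to start, under 5 N fully down
- green_pin (a joint): white tell-tale pin (8 mm diameter) on the box 36 mm to the -x side of the green button: 0 standing 7 mm proud; the button's stroke pushes it in (0.005 to 0.006 m when the button goes fully down) and it stays in when the button springs back. It registers the press, and is not itself touched.
- red_top (a point): centre of the top of the red button (STOP, must be left alone): cap 28 mm in diameter, standing 11 mm proud of its black collar (44 mm diameter); cap top 63 mm above the table
- red (a joint): how far the red button is pushed down: 0 up, 0.007 m fully down; a spring returns it; about 1.2 N to start, under 5 N fully down
- glue: bystander, leave where it is: loose white glue bottle, 60 mm diameter, 170 mm tall; origin at the centre of its underside
- tin: bystander, leave where it is: loose round tin, 72 mm diameter, 100 mm tall; origin at the centre of its underside
- mug: bystander, leave where it is: loose white mug, 76 mm diameter, 90 mm tall, handle at its +y; origin at the centre of its underside
- offcut_a: bystander, leave where it is: loose curved wooden offcut, about 70 x 45 mm, 22 mm tall; origin at the centre of its underside
- offcut_b: bystander, leave where it is: loose curved wooden offcut like offcut_a; origin at the centre of its underside
- mallet: bystander, leave where it is: loose hammer lying along its x axis, 260 mm long, origin on the table under its middle
- blank: the wooden blank itself, origin at the centre of its underside (11 mm below blank_mid)
- spacer: the blue spacer plate itself, origin at the centre of its underside (5 mm below spacer_mid)
Mind the look-alikes: they are no part of the job. What is shaped like the part that bears pile_top but white is not meant.

How it is judged (in metres and radians):
On the way, in this order (a step that is already met when the one before it is completed fails the run):
1. the wooden blank lies flat in the orange tray, released (x of blank_mid in the frame of tray_in between -0.038 and 0.038 m and y of blank_mid in the frame of tray_in between -0.025 and 0.025 m and z of blank_mid in the frame of tray_in below 0.016 m and angle between blank_mid's own z axis and vertical below 0.1 rad and contact force between the fingers and blank below 0.1 N), for 0.2 s.
2. the blue spacer plate lies squarely on the pile of spacer plates, released (horizontal distance between spacer_mid and pile_top below 0.018 m and angle between the y axis of spacer_mid and the y axis of pile_top, either way round below 0.2 rad and z of spacer_mid in the frame of pile_top between -0.009 and 0.009 m and angle between spacer_mid's own z axis and vertical below 0.08 rad and contact force between the fingers and spacer below 0.1 N), for 0.2 s.
3. the yellow button alone is pressed fully down (value of joint yellow above 0.005 m and value of joint yellow_pin above 0.0025 m and value of joint each of blue, green, red below 0.0015 m), for 0.03 s.
4. the blue button alone is pressed fully down (value of joint blue above 0.005 m and value of joint blue_pin above 0.0025 m and value of joint each of yellow, green, red below 0.0015 m), for 0.03 s.
5. the green button alone is pressed fully down (value of joint green above 0.005 m and value of joint green_pin above 0.0025 m and value of joint each of yellow, blue, red below 0.0015 m), for 0.03 s.
At the end, for the whole second after the job is handed in: Blank flat in the tray (centre within 38 mm across, 25 mm along of the middle); spacer flat on the pile (within 18 mm and 0.2 rad); both released and at rest; yellow, blue and green tell-tale pins in by over 2.5 mm; all four buttons up (within 1.5 mm) (all of step 1 and all of step 2 and linear speed of each of blank, spacer below 0.02 m/s and value of joint each of yellow_pin, blue_pin, green_pin above 0.0025 m and value of joint each of yellow, blue, green, red below 0.0015 m); the robot touches nothing.
It fails at once if the red button is pushed down by more than 2 mm (value of joint red above 0.002 m).
It fails at once if the blue or green button is pressed before its turn (its pin goes in before that of the button ahead of it) ((value of joint blue_pin above 0.0015 m and value of joint yellow_pin below 0.0025 m) or (value of joint green_pin above 0.0015 m and value of joint blue_pin below 0.0025 m)).
It fails at once if two buttons are down (by more than 3 mm) at once (value of joint each of yellow, blue above 0.003 m or value of joint each of yellow, green above 0.003 m or value of joint each of yellow, red above 0.003 m or value of joint each of blue, green above 0.003 m or value of joint each of blue, red above 0.003 m or value of joint each of green, red above 0.003 m).
It fails at once if the blank or the spacer falls freely (faster than 0.7 m/s, a drop of about 25 mm) ((contact force between blank and anything else below 0.001 N and linear speed of blank above 0.7 m/s) or (contact force between spacer and anything else below 0.001 N and linear speed of spacer above 0.7 m/s)).
It fails at once if the pile is shifted by more than 25 mm or a bystander by more than 30 mm (distance of pile_top from where it was at the start of the episode above 0.025 m or distance of any of glue, tin, mug, offcut_a, offcut_b, mallet from where it was at the start of the episode above 0.03 m).
It also fails if it takes over 69 s, if anything falls off the work surface, if the arm or the gripper's body presses on something with over 40 N, if the wrist force passes 120 N, or if a joint passes its speed limit or range.

## Working session

There is one attempt and no reset: what is moved stays moved. The work goes in short steps, Python scripts to look and compute and a tool call to move; the robot and the scene stay as the last step left them, time stands still between calls to the robot, and variables do not carry over. Pictures are saved under pics/ and viewed, about 8 in all and at most 12, crops included, and the job is handed in when it is done.

Besides the shell and the picture viewer there is one more tool, called after "Request:" by a JSON object that holds its "method" and its "body", one argument or row to a line. step_arm: Moves the arm, as the interface text tells. Its arguments: {"type":"object","properties":{"targets":{"type":"array","items":{"type":"array","items":{"type":"array","items":{"type":"number"}}}},"jaw":{"type":"number"}},"required":["targets"]}

```bash
mkdir -p pics; ls
cat > h.py <<'E'
import numpy as np,cv2
from plant import bot
def cap(n,save=None):
    c=bot.capture(n)
    if save: cv2.imwrite('pics/'+save+'.png',c['color'][:,:,::-1])
    return c
def cloud(c):
    d=c['depth'].astype(float);h,w=d.shape;f=h/2/np.tan(np.radians(c['fov_y'])/2)
    v,u=np.mgrid[:h,:w]
    P=np.stack([(u-c['cx'])/f*d,(v-c['cy'])/f*d,d],-1)
    R=cv2.Rodrigues(np.array(c['rvec'],float))[0]
    W=(P-np.array(c['tvec'],float).ravel())@R
    W[d==0]=np.nan
    return W
E
python3 - <<'E'
from h import *
o=bot.get_obs();print(o)
for n in('top','scene'):
    c=cap(n,n+'0');print(n,c['fov_y'],c['rvec'],c['tvec']);np.save(n+'0.npy',cloud(c))
E
```

```text
pics
{'time': 0.0, 'joint_positions': array([-1.31195756e+00,  3.42718201e-01,  1.52499800e+00, -3.55156081e-05,
        1.27537845e+00, -1.46058311e-01]), 'dq': array([ 0.00057306,  0.00011356, -0.00031706, -0.00154997,  0.00023402,
        0.00099096]), 'tau': array([-2.71309573e-04, -4.31241453e+01, -2.44221890e+01,  7.17856502e-02,
        5.59134583e-02, -1.18018629e-04]), 'tool_pos': array([ 206.69056502, -482.17278248,  226.05393942]), 'tcp_rot': array([-1.69424754,  1.56929395,  1.85225256]), 'contact_force': array([-0.31905455, -0.53294361, -0.11748259]), 'moment': array([ 0.00804112, -0.01210226,  0.00887838]), 'grip_width': 91.5713747170625}
top 54.90621165840566 [ 2.18303797 -2.02329008  0.2233237 ] [-129.70189177  504.60326495 1268.40897682]
scene 44.09562779687461 [ 2.17389495  1.21422776 -0.45291879] [-185.85148909 -330.2024387  1654.79961805]
```

View pics/top0.png

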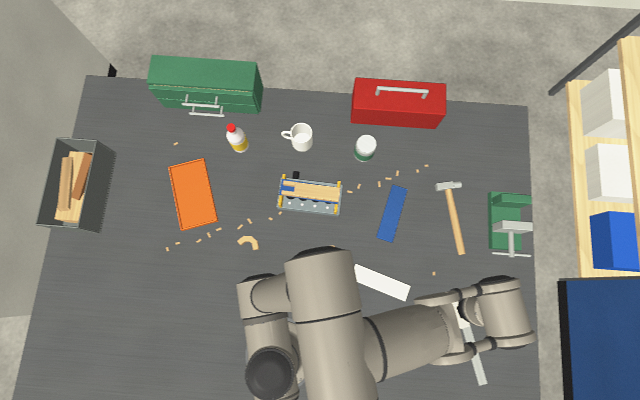

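View pics/scene0.png

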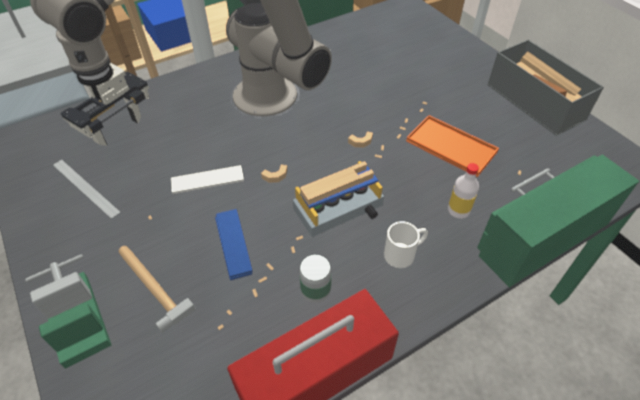

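The top view shows the stack at about (310,193), the tray at (193,194) and the blue pile at (392,213). The white plate at (383,281) is the decoy. Next I measure all of them from colour and depth.

```bash
cat >> h.py <<'E'
def rect(W,m,name):
    p=W[m];p=p[~np.isnan(p[:,0])]
    (c,s,a)=cv2.minAreaRect(p[:,:2].astype(np.float32))
    b=cv2.boxPoints((c,s,a));e=[b[1]-b[0],b[2]-b[1]];L=max(e,key=np.linalg.norm)
    yaw=np.degrees(np.arctan2(-L[0],L[1]));yaw=(yaw+90)%180-90
    print(name,len(p),'c',np.round(c,1),'mean',p.mean(0).round(1),'size',np.round(s,1),'yaw of y-axis %.1f'%yaw,'z',np.round(np.percentile(p[:,2],[5,50,95]),1))
E
python3 - <<'E'
from h import *
for n,boxes in(('top',dict(tray=(160,150,225,235),pile=(370,175,415,250),stack=(265,165,350,222))),('scene',dict(tray=(400,110,505,175),pile=(205,200,260,285),stack=(285,155,390,230)))):
    W=np.load(n+'0.npy');im=cv2.imread(f'pics/{n}0.png')
    hsv=cv2.cvtColor(im,cv2.COLOR_BGR2HSV);H,S,V=[hsv[...,i].astype(int) for i in range(3)]
    print(n)
    def M(b):
        m=np.zeros(H.shape,bool);x0,y0,x1,y1=boxes[b];m[y0:y1,x0:x1]=1;return m
    rect(W,M('tray')&(H<16)&(S>150),'tray')
    rect(W,M('tray')&(H<16)&(S>150)&(W[...,2]>12),'rim')
    rect(W,M('pile')&(abs(H-110)<12)&(S>120)&(W[...,2]>12),'pile')
    m=M('stack')
    rect(W,m&(W[...,2]>107)&(W[...,2]<122),'blank')
    rect(W,m&(abs(H-110)<12)&(S>120)&(W[...,2]>75),'spacer')
    rect(W,m&(W[...,2]>30)&(W[...,2]<45),'box')
    rect(W,m&(abs(H-24)<6)&(S>190)&(W[...,2]>50)&(W[...,2]<88),'rails')
    x0,y0,x1,y1=boxes['stack'];cv2.imwrite(f'pics/{n}c.png',cv2.resize(im[y0:y1,x0:x1],None,fx=6,fy=6,interpolation=cv2.INTER_CUBIC))
E
python3 -c "
import cv2,numpy as np
a=cv2.imread('pics/topc.png');b=cv2.imread('pics/scenec.png');w=max(a.shape[1],b.shape[1])
p=lambda i:cv2.copyMakeBorder(i,0,0,0,w-i.shape[1],0)
c=np.vstack([p(a),p(b)]);cv2.imwrite('pics/stackc.png',cv2.resize(c,None,fx=.75,fy=.75))"
```

```text
top
tray 2442 c [517.1 368.4] mean [513.4 366.8   6.1] size [248.2 138. ] yaw of y-axis -70.4 z [-0.   5.1 17.6]
rim 312 c [514.8 364. ] mean [511.9 366.8  16.9] size [240.9 131.2] yaw of y-axis -70.4 z [12.6 16.9 21.4]
pile 868 c [ 497.  -345.4] mean [ 494.7 -344.5   19.4] size [ 55.3 198.6] yaw of y-axis 76.1 z [14.9 19.4 23.9]
blank 719 c [533.  -59.2] mean [531.5 -67.3 113.5] size [189.7  47.7] yaw of y-axis -3.6 z [109.3 113.5 117.7]
spacer 118 c [535.9 -51.3] mean [534.5 -14.3  90.8] size [194.2  56.2] yaw of y-axis -5.8 z [86.  91.  94.8]
box 822 c [546.9 -54.2] mean [516.5 -57.5  38.8] size [220.7 139.3] yaw of y-axis -2.9 z [33.9 38.8 43.4]
rails 15 c [488.  -32.3] mean [504.2  15.2  77.8] size [210.9  86. ] yaw of y-axis -29.5 z [59.8 79.9 85.1]
scene
tray 2598 c [555.8 295.1] mean [520.2 361.6  14.2] size [263.3 296.5] yaw of y-axis 21.8 z [ 2.1  6.5 21. ]
rim 530 c [555.1 294.9] mean [556.2 331.2  47. ] size [258.8 301.6] yaw of y-axis 23.0 z [ 12.7  17.5 170.8]
pile 1434 c [ 498.2 -348. ] mean [ 506.1 -349.2   20.5] size [ 56.4 204. ] yaw of y-axis 75.8 z [16.9 20.5 23.7
[... 525 characters left out ...]
95]),1))
  ret = um.true_divide(
Traceback (most recent call last):
  File "h.py", line 20, in rect
    print(name,len(p),'c',np.round(c,1),'mean',p.mean(0).round(1),'size',np.round(s,1),'yaw of y-axis %.1f'%yaw,'z',np.round(np.percentile(p[:,2],[5,50,95]),1))
                                                                                                                             ~~~~~~~~~~~~~^^^^^^^^^^^^^^^^^^
IndexError: index -1 is out of bounds for axis 0 with size 0
[ WARN:0@0.017] global loadsave.cpp:275 findDecoder imread_('pics/scenec.png'): can't open/read file: check file path/integrity
Traceback (most recent call last):
AttributeError: 'NoneType' object has no attribute 'shape'
```

```bash
cat >> h.py <<'E'
from scipy.spatial.transform import Rotation as Ro
def toolR(o=None):
    o=o or bot.get_obs();return Ro.from_euler('xyz',o['tcp_rot']).as_matrix()
def go(x,y,z,yawj=None):
    "shift in tool axes (m) and turn so that tool y heads along yawj (deg, mod 180)"
    o=bot.get_obs();R=toolR(o);d=R.T@(np.array([x,y,z])-o['tool_pos'])/1000
    h=np.degrees(np.arctan2(R[1,1],R[0,1]));t=0
    if yawj is not None: t=-((yawj-h+90)%180-90)
    print('t%.2f'%o['time'],'tcp',o['tool_pos'].round(1),'F',o['contact_force'].round(1),'w %.1f'%o['grip_width'],'j1,j6',o['joint_positions'][[0,5]].round(2),'tilt %.4f'%R[2,0],'ytool heading %.1f'%h,'| shift',d.round(4),'turn %.1f'%t)
E
python3 - <<'E'
from h import *
print(toolR().round(3))
go(533.4,-59,200,-3)
W=np.load('top0.npy')
for n,(u,v),zs in(('glue',(237,138),100),('mug',(302,137),80),('tin',(366,146),95),('offcut',(248,242),12)):
    s=W[v-16:v+16,u-16:u+16].reshape(-1,3);s=s[s[:,2]>zs];print(n,np.nanmin(s,0).round(),np.nanmax(s,0).round())
im=cv2.imread('pics/top0.png')[160:230,262:355];s=cv2.imread('pics/scene0.png')[155:230,285:392]
a=cv2.resize(im,(642,483),interpolation=2);cv2.imwrite('pics/stackc.png',a)
E
```

```text
[[-0.     0.394 -0.919]
 [ 0.001 -0.919 -0.394]
 [-1.    -0.001 -0.   ]]
t0.10 tcp [ 206.7 -482.2  226.1] F [-0.6  0.1  0. ] w 91.8 j1,j6 [-1.31 -0.15] tilt -1.0000 ytool heading -66.8 | shift [ 0.0266 -0.2603 -0.467 ] turn -63.8
glue [683. 189. 100.] [739. 244. 175.]
mug [704. -45.  80.] [781.  43.  97.]
tin [ 685. -268.   95.] [ 749. -206.  107.]
offcut [333. 109.  13.] [377. 182.  28.]
```

View pics/stackc.png

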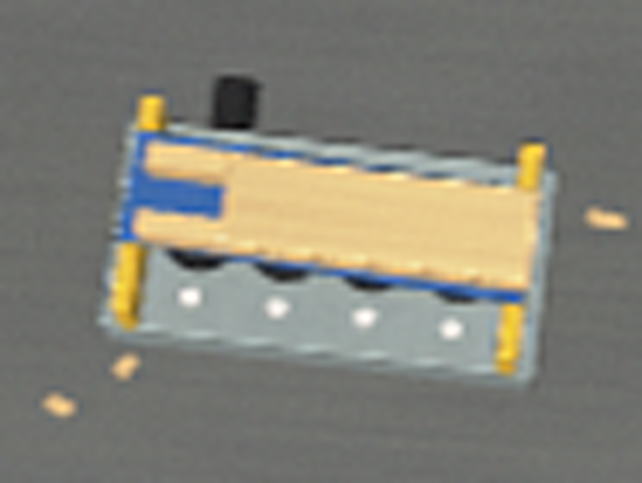

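The crop shows the blank on top with its slot at the left (+y) end, the spacer edges around it and the four white pins on the -x side. I'll move above the blank.

Request:
{"method": "step_arm", "body": {
  "targets": [
    [[0.006,-0.019,-0.035,-7],[0.012,-0.038,-0.07,-14],[0.018,-0.057,-0.105,-21],[0.024,-0.076,-0.14,-28],[0.03,-0.095,-0.175,-35]]
  ],
  "jaw": 0
}}

```text
time: 0.52
tool_pos: [330.7, -324.2, 195.8]
tcp_rot: [-2.272, 1.569, 1.891]
contact_force: [1.4, -0.8, 0.1]
grip_width: 91.6
```

```bash
python3 -c "
from h import *;go(533.4,-59,196,-3)"
```

```text
t0.52 tcp [ 330.7 -324.2  195.8] F [ 1.4 -0.8  0.1] w 91.6 j1,j6 [-0.94 -0.39] tilt -1.0000 ytool heading -31.5 | shift [ 1.000e-04  3.420e-02 -3.321e-01] turn -28.5
```

Request:
{"method": "step_arm", "body": {
  "targets": [
    [[0,0.004,-0.04,-6],[0,0.008,-0.08,-12],[0,0.012,-0.12,-18],[0,0.016,-0.16,-24],[0,0.02,-0.2,-28.5]]
  ]
}}

```text
time: 0.93
tool_pos: [452.9, -162.2, 195.8]
tcp_rot: [-2.633, 1.569, 2.032]
contact_force: [0.4, -0.8, 0.0]
grip_width: 92.0
```

```bash
python3 -c "
from h import *;go(533.4,-59,196,-3)"
```

```text
t0.93 tcp [ 452.9 -162.2  195.8] F [ 0.4 -0.8  0. ] w 92.0 j1,j6 [-0.5  -0.46] tilt -1.0000 ytool heading -2.7 | shift [-0.      0.0755 -0.1069] turn 0.3
```

Request:
{"method": "step_arm", "body": {
  "targets": [
    [[0,0.022,-0.03,0],[0,0.044,-0.06,0],[0,0.066,-0.09,0],[0,0.0755,-0.107,0],[0,0.0755,-0.107,0]]
  ]
}}

```text
time: 1.35
tool_pos: [534.9, -55.4, 195.3]
tcp_rot: [-2.77, 1.567, 1.899]
contact_force: [-0.8, -0.6, -0.2]
grip_width: 91.2
```

```bash
python3 -c "
from h import *;c=cap('wrist','w1');W=cloud(c)
print(c['depth'][200,320])
z=W[...,2];print(np.isfinite(z).mean())
im=c['color'];hsv=cv2.cvtColor(im,cv2.COLOR_RGB2HSV)
m=(abs(z-114)<6)&(abs(W[...,0]-533)<60)&(abs(W[...,1]+59)<130)
rect(W,m,'blank')
s=(abs(z-92)<6)&(abs(hsv[...,0].astype(int)-110)<14)&(hsv[...,1]>120)&(abs(W[...,0]-533)<60)&(abs(W[...,1]+59)<130)
rect(W,s,'spacer')
go(533.4,-59,96.5,-3)"
```

```text
247.19742
0.99058203125
blank 12566 c [533.8 -55.4] mean [534.2 -46.1 114.6] size [185.3  46.1] yaw of y-axis -3.1 z [113.5 114.6 115.7]
spacer 4248 c [536.9 -52.9] mean [547.8   6.3  92.7] size [198.7  54.8] yaw of y-axis -4.6 z [91.6 92.7 93.9]
t1.40 tcp [533.7 -57.1 195.3] F [-0.2 -1.4  0.1] w 91.8 j1,j6 [-0.25 -0.21] tilt -1.0000 ytool heading -2.5 | shift [ 0.0987 -0.      0.0021] turn 0.5
```

View pics/w1.png

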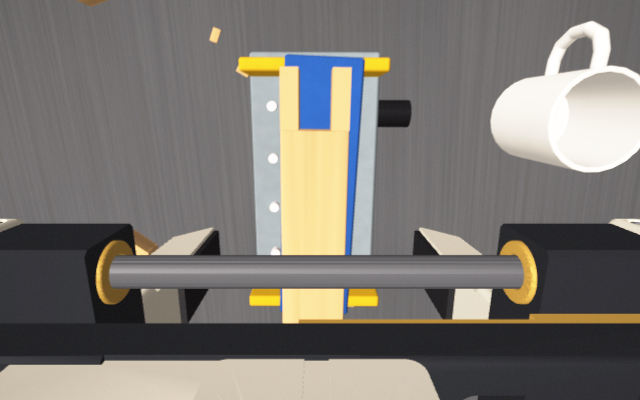

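Request:
{"method": "step_arm", "body": {
  "targets": [
    [[0.03,0,0.006,0.5],[0.06,0,0.006,0.5],[0.08,0,0.006,0.5],[0.092,0,0.006,0.5],[0.0985,0,0.006,0.5]]
  ]
}}

```text
time: 1.82
tool_pos: [531.4, -63.8, 94.7]
tcp_rot: [-1.967, 1.564, 2.692]
contact_force: [-0.1, -0.8, -1.0]
grip_width: 91.6
```

Request:
{"method": "step_arm", "body": {
  "targets": [
    [[0,0,0,0],[0,0,0,0],[0,0,0,0],[0,0,0,0],[0,0,0,0]]
  ],
  "jaw": 0.8
}}

```text
time: 2.23
tool_pos: [531.8, -64.0, 95.6]
tcp_rot: [-2.036, 1.566, 2.623]
contact_force: [0.2, 0.1, -0.6]
grip_width: 62.5
```

```bash
python3 -c "
from h import *;go(533.4,-62,230,-3)"
```

```text
t2.23 tcp [531.8 -64.   95.6] F [ 0.2  0.1 -0.6] w 62.5 j1,j6 [-0.26 -0.21] tilt -1.0000 ytool heading -3.1 | shift [-0.1344  0.0008 -0.0024] turn -0.1
```

Request:
{"method": "step_arm", "body": {
  "targets": [
    [[0,0,0,0],[0,0,0,0],[0,0,0,0],[0,0,0,0],[0,0,0,0]]
  ]
}}

```text
time: 2.65
tool_pos: [532.2, -64.0, 96.1]
tcp_rot: [-2.096, 1.567, 2.562]
contact_force: [0.4, 0.0, 3.4]
grip_width: 45.8
```

Request:
{"method": "step_arm", "body": {
  "targets": [
    [[-0.005,0,0,0],[-0.015,0,0,0],[-0.04,0,0,0],[-0.07,0,0,0],[-0.1,0,0,0]]
  ]
}}

```text
time: 3.07
tool_pos: [531.9, -64.1, 197.3]
tcp_rot: [-2.001, 1.565, 2.658]
contact_force: [-0.1, 0.1, -2.1]
grip_width: 45.7
```

```bash
python3 -c "
from h import *;cap('scene','s1');go(515,366,195,-70)"
```

```text
t3.12 tcp [535.  -64.8 204. ] F [ 3.4 -0.5  3. ] w 45.7 j1,j6 [-0.26 -0.21] tilt -1.0000 ytool heading -3.1 | shift [ 0.0088 -0.043  -0.4291] turn 66.9
```

View pics/s1.png

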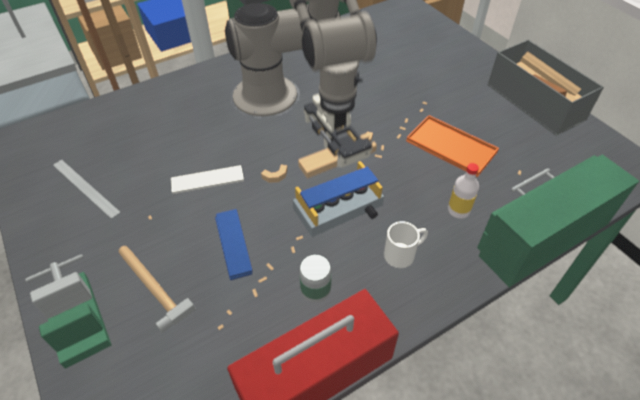

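Blank is lifted cleanly and the spacer stayed on the rails at (340,190). Moving to the tray.

Request:
{"method": "step_arm", "body": {
  "targets": [
    [[0,-0.002,-0.02,5],[0,-0.005,-0.055,12],[0,-0.009,-0.095,19],[0,-0.013,-0.135,26],[0,-0.017,-0.17,33]]
  ]
}}

```text
time: 3.53
tool_pos: [527.1, 102.9, 204.4]
tcp_rot: [2.147, 1.565, -0.028]
contact_force: [2.1, -0.7, -2.0]
grip_width: 45.7
```

```bash
python3 -c "
from h import *;go(510,364,195,-70)"
```

```text
t3.53 tcp [527.1 102.9 204.4] F [ 2.1 -0.7 -2. ] w 45.7 j1,j6 [0.05 0.66] tilt -1.0000 ytool heading -34.6 | shift [ 0.0093 -0.1625 -0.205 ] turn 35.4
```

Request:
{"method": "step_arm", "body": {
  "targets": [
    [[0,-0.025,-0.031,7],[0,-0.05,-0.062,14],[0,-0.075,-0.093,21],[0,-0.1,-0.125,28],[0,-0.125,-0.155,35]]
  ]
}}

```text
time: 3.95
tool_pos: [512.7, 293.8, 204.7]
tcp_rot: [2.698, 1.565, -0.051]
contact_force: [1.0, -0.7, -1.5]
grip_width: 45.7
```

```bash
python3 -c "
from h import *;go(510,364,195,-70)"
```

```text
t3.95 tcp [512.7 293.8 204.7] F [ 1.  -0.7 -1.5] w 45.7 j1,j6 [0.39 1.57] tilt -1.0000 ytool heading -67.5 | shift [ 0.0097 -0.066  -0.0243] turn 2.5
```

Request:
{"method": "step_arm", "body": {
  "targets": [
    [[0.01,-0.03,-0.011,2],[0.01,-0.05,-0.018,2.5],[0.01,-0.066,-0.0243,2.5],[0.01,-0.066,-0.0243,2.5],[0.01,-0.066,-0.0243,2.5]]
  ]
}}

```text
time: 4.37
tool_pos: [509.5, 364.6, 194.5]
tcp_rot: [2.614, 1.565, -0.177]
contact_force: [-0.1, -0.5, -1.1]
grip_width: 45.7
```

```bash
python3 -c "
from h import *;cap('scene','s2');c=cap('top','t2');W=cloud(c);z=W[...,2];m=(abs(z-204)<15)&(abs(W[...,0]-515)<110)&(abs(W[...,1]-366)<80)
rect(W,m,'blank held');go(510,364,12,-70)"
```

```text
blank held 544 c [517.1 357.3] mean [485.4 350.6 209.6] size [192.2  62. ] yaw of y-axis -70.5 z [196.4 211.3 215.1]
t4.47 tcp [510.  363.2 194.7] F [-0.4 -0.4 -1.2] w 45.7 j1,j6 [0.5  1.72] tilt -1.0000 ytool heading -70.0 | shift [ 0.1827 -0.0012  0.0006] turn -0.0
```

View pics/t2.png

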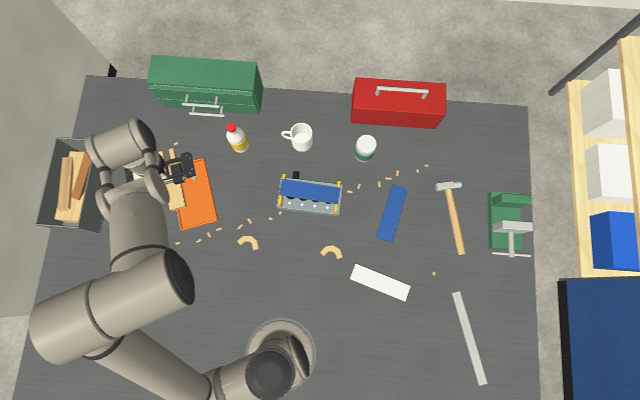

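Request:
{"method": "step_arm", "body": {
  "targets": [
    [[0.03,-0.001,0,0],[0.065,-0.001,0,0],[0.1,-0.001,0,0],[0.13,-0.001,0,0],[0.15,-0.001,0,0]]
  ]
}}

```text
time: 4.88
tool_pos: [509.5, 361.8, 41.9]
tcp_rot: [1.814, 1.567, -0.981]
contact_force: [-0.2, 0.0, -1.5]
grip_width: 45.8
```

Request:
{"method": "step_arm", "body": {
  "targets": [
    [[0.005,0,0,0],[0.01,0,0,0],[0.015,0,0,0],[0.018,0,0,0],[0.02,0,0,0]]
  ]
}}

```text
time: 5.3
tool_pos: [510.4, 362.0, 23.0]
tcp_rot: [2.337, 1.566, -0.458]
contact_force: [-0.7, -0.3, -1.8]
grip_width: 45.7
```

```bash
python3 -c "
from h import *;go(510,364,9.5,-70)"
```

```text
t5.30 tcp [510.4 362.   23. ] F [-0.7 -0.3 -1.8] w 45.7 j1,j6 [0.5  1.72] tilt -1.0000 ytool heading -70.2 | shift [ 0.0135 -0.0021 -0.0003] turn -0.2
```

Request:
{"method": "step_arm", "body": {
  "targets": [
    [[0.004,-0.002,0,0],[0.008,-0.002,0,0],[0.011,-0.002,0,0],[0.012,-0.002,0,0],[0.0125,-0.002,0,0]]
  ]
}}

```text
time: 5.72
tool_pos: [509.5, 363.8, 10.2]
tcp_rot: [2.24, 1.566, -0.555]
contact_force: [0.3, 0.6, -1.8]
grip_width: 45.5
```

Request:
{"method": "step_arm", "body": {
  "targets": [
    [[0.0005,0,0,0],[0.001,0,0,0],[0.001,0,0,0],[0.001,0,0,0],[0.001,0,0,0]]
  ]
}}

```text
time: 6.13
tool_pos: [509.6, 363.8, 9.3]
tcp_rot: [2.281, 1.566, -0.514]
contact_force: [0.3, -0.4, -1.5]
grip_width: 45.5
```

Request:
{"method": "step_arm", "body": {
  "targets": [
    [[0.0005,0,0,0],[0.001,0,0,0],[0.001,0,0,0],[0.001,0,0,0],[0.001,0,0,0]]
  ]
}}

```text
time: 6.55
tool_pos: [509.6, 363.9, 9.2]
tcp_rot: [2.352, 1.566, -0.444]
contact_force: [-2.2, -1.0, 5.7]
grip_width: 45.6
```

Contact (5.7 N). Release to about 62 mm.

Request:
{"method": "step_arm", "body": {
  "targets": [
    [[0,0,0,0],[0,0,0,0],[0,0,0,0],[0,0,0,0],[0,0,0,0]]
  ],
  "jaw": 0.32
}}

```text
time: 6.97
tool_pos: [509.6, 363.8, 9.1]
tcp_rot: [2.339, 1.566, -0.456]
contact_force: [0.4, -0.1, -0.6]
grip_width: 62.6
```

Request:
{"method": "step_arm", "body": {
  "targets": [
    [[-0.01,0,0,0],[-0.03,0,0,0],[-0.06,0,0,0],[-0.1,0,0,0],[-0.135,0,0,0]]
  ]
}}

```text
time: 7.38
tool_pos: [509.0, 364.1, 146.5]
tcp_rot: [2.39, 1.566, -0.406]
contact_force: [1.2, 0.9, -0.6]
grip_width: 62.6
```

Request:
{"method": "step_arm", "body": {
  "targets": [
    [[-0.02,0.03,0.01,-7],[-0.03,0.07,0.02,-14],[-0.035,0.11,0.03,-21],[-0.035,0.15,0.04,-28],[-0.035,0.185,0.05,-35]]
  ],
  "jaw": 0
}}

```text
time: 7.8
tool_pos: [524.6, 175.9, 183.5]
tcp_rot: [1.975, 1.564, -0.224]
contact_force: [0.7, -1.0, 0.7]
grip_width: 89.6
```

```bash
python3 -c "
from h import *;c=cap('top','t3');W=cloud(c);z=W[...,2]
t=(abs(W[...,0]-515)<140)&(abs(W[...,1]-366)<110)
hsv=cv2.cvtColor(c['color'],cv2.COLOR_RGB2HSV);H,S=hsv[...,0].astype(int),hsv[...,1]
rect(W,t&(S>60)&(S<165)&(H>10)&(H<28)&(abs(z-27)<6),'blank');rect(W,t&(H<16)&(S>150)&(z<24)&(z>11),'rim')
rect(W,(abs(W[...,0]-535)<60)&(abs(W[...,1]+55)<120)&(abs(H-110)<12)&(S>120)&(abs(z-92)<6),'spacer')
go(537,-53,190,-4.5)"
```

```text
blank 105 c [573.5 374.9] mean [565.9 372.2  26.5] size [61.6 35.2] yaw of y-axis -81.7 z [22.5 26.4 30.8]
rim 29 c [586.5 409.1] mean [588.2 441.   16.9] size [ 54.2 101.4] yaw of y-axis 3.1 z [12.5 17.  20.3]
spacer 913 c [535.6 -52.7] mean [535.2 -53.   91.5] size [196.8  56.2] yaw of y-axis -4.9 z [87.5 91.4 95.5]
t7.85 tcp [525.2 169.5 183.1] F [ 2.1 -4.4  0. ] w 91.1 j1,j6 [0.18 0.8 ] tilt -1.0000 ytool heading -35.5 | shift [-0.0056  0.1389  0.1743] turn -31.0
```

View pics/t3.png

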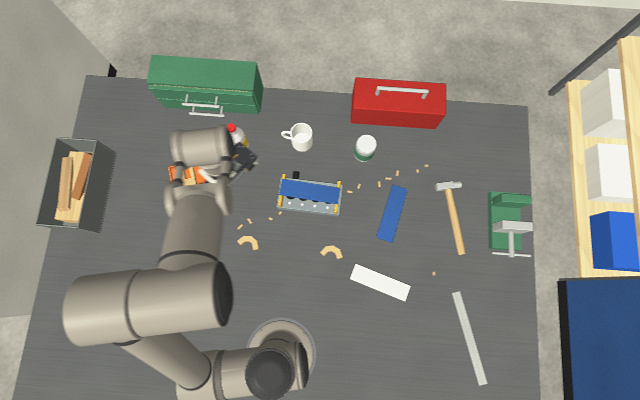

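The arm still hides the tray, so I move on over the spacer (seen at (309,190)) and check the blank from there.

Request:
{"method": "step_arm", "body": {
  "targets": [
    [[-0.005,0.025,0.031,-6],[-0.007,0.05,0.062,-13],[-0.007,0.074,0.093,-20],[-0.007,0.099,0.124,-26],[-0.007,0.12,0.15,-31]]
  ]
}}

```text
time: 8.27
tool_pos: [535.3, -17.0, 192.2]
tcp_rot: [0.963, 1.562, -0.68]
contact_force: [0.7, 1.0, -0.4]
grip_width: 91.9
```

```bash
python3 -c "
from h import *
c=cap('top');W=cloud(c);z=W[...,2]
t=(abs(W[...,0]-515)<140)&(abs(W[...,1]-366)<110)
hsv=cv2.cvtColor(c['color'],cv2.COLOR_RGB2HSV);H,S=hsv[...,0].astype(int),hsv[...,1]
rect(W,t&(S>60)&(S<165)&(H>10)&(H<28)&(abs(z-27)<6),'blank');rect(W,t&(H<16)&(S>150)&(z<24)&(z>11),'rim')
go(536.7,-53,100,-4.7)"
```

```text
blank 620 c [514.1 364.1] mean [504.6 360.9  26.3] size [192.   48.4] yaw of y-axis -70.2 z [22.2 26.3 31. ]
rim 347 c [515.4 364.6] mean [514.2 366.5  16.3] size [242.6 132. ] yaw of y-axis -70.3 z [11.7 16.4 21.2]
t8.32 tcp [536.  -24.7 192.1] F [ 0.9 -6.5  0.3] w 91.8 j1,j6 [-0.18 -0.11] tilt -0.9999 ytool heading -3.8 | shift [0.0924 0.0019 0.0273] turn 0.9
```

Request:
{"method": "step_arm", "body": {
  "targets": [
    [[0.02,0.001,0.015,0.9],[0.04,0.002,0.0273,0.9],[0.06,0.002,0.0273,0.9],[0.08,0.002,0.0273,0.9],[0.09,0.002,0.0273,0.9]]
  ]
}}

```text
time: 8.73
tool_pos: [535.9, -52.8, 100.7]
tcp_rot: [0.538, 1.56, -1.117]
contact_force: [-0.8, 0.6, -0.5]
grip_width: 92.0
```

Request:
{"method": "step_arm", "body": {
  "targets": [
    [[0,0,0,0],[0,0,0,0],[0,0,0,0],[0,0,0,0],[0,0,0,0]]
  ]
}}

```text
time: 9.15
tool_pos: [536.5, -52.7, 101.9]
tcp_rot: [0.668, 1.559, -0.986]
contact_force: [0.3, -0.2, 1.0]
grip_width: 92.3
```

```bash
python3 -c "
from h import *
go(536.7,-53,83.5,-4.7)"
```

```text
t9.15 tcp [536.5 -52.7 101.9] F [ 0.3 -0.2  1. ] w 92.3 j1,j6 [-0.24 -0.15] tilt -0.9999 ytool heading -4.8 | shift [0.0184 0.0001 0.0001] turn -0.1
```

Request:
{"method": "step_arm", "body": {
  "targets": [
    [[0.006,0,0,0],[0.012,0,0,0],[0.017,0,0,0],[0.0185,0,0,0],[0.0185,0,0,0]]
  ],
  "jaw": 0.3
}}

```text
time: 9.57
tool_pos: [536.2, -52.8, 82.5]
tcp_rot: [0.566, 1.56, -1.088]
contact_force: [0.4, -0.2, -0.5]
grip_width: 65.7
```

Request:
{"method": "step_arm", "body": {
  "targets": [
    [[0,0,0,0],[0,0,0,0],[0,0,0,0],[0,0,0,0],[0,0,0,0]]
  ],
  "jaw": 0.7
}}

```text
time: 9.98
tool_pos: [536.1, -52.8, 82.5]
tcp_rot: [0.558, 1.56, -1.097]
contact_force: [0.1, -0.6, -0.5]
grip_width: 55.4
```

```bash
python3 -c "
from h import *
go(536.7,-53,83.5,-4.7)"
```

```text
t9.98 tcp [536.1 -52.8  82.5] F [ 0.1 -0.6 -0.5] w 55.4 j1,j6 [-0.24 -0.15] tilt -0.9999 ytool heading -4.8 | shift [-0.001   0.0006  0.0001] turn -0.1
```

Request:
{"method": "step_arm", "body": {
  "targets": [
    [[-0.005,0,0,0],[-0.015,0,0,0],[-0.04,0,0,0],[-0.07,0,0,0],[-0.1,0,0,0]]
  ]
}}

```text
time: 10.4
tool_pos: [535.2, -51.8, 184.3]
tcp_rot: [0.522, 1.56, -1.133]
contact_force: [0.7, -0.9, -0.1]
grip_width: 55.7
```

```bash
python3 -c "
from h import *
c=cap('scene','s4');c=cap('top','t4')
go(497,-346,180,76)"
```

```text
t10.50 tcp [538.5 -52.4 188.6] F [ 0.8 -0.8 -1.2] w 55.7 j1,j6 [-0.23 -0.15] tilt -0.9998 ytool heading -4.8 | shift [ 0.0115 -0.017   0.2959] turn -80.8
```

View pics/s4.png

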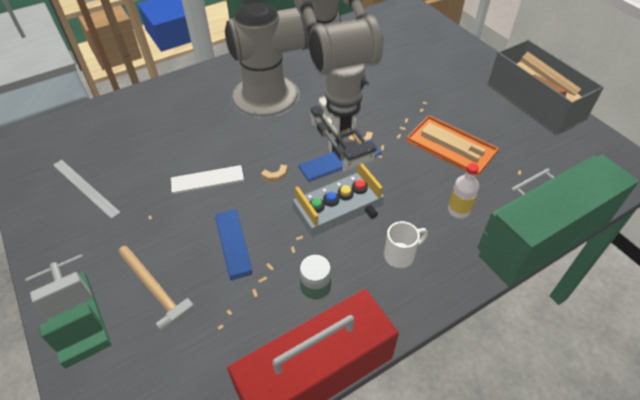

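Spacer held level, blank flat in the tray at (455,140), and the buttons show green (317,204), blue (332,198), yellow (345,190), red (360,185). Moving to the pile.

Request:
{"method": "step_arm", "body": {
  "targets": [
    [[0,-0.001,0.015,-5],[0,-0.003,0.045,-12],[0,-0.005,0.08,-19],[0,-0.007,0.115,-26],[0,-0.009,0.15,-33]]
  ]
}}

```text
time: 10.92
tool_pos: [516.6, -201.0, 190.2]
tcp_rot: [0.42, 1.551, -0.657]
contact_force: [0.2, 1.0, -1.4]
grip_width: 55.5
```

```bash
python3 -c "
from h import *
go(497,-346,180,76)"
```

```text
t10.92 tcp [ 516.6 -201.   190.2] F [ 0.2  1.  -1.4] w 55.5 j1,j6 [-0.51 -1.  ] tilt -0.9998 ytool heading 28.3 | shift [ 0.0116 -0.086   0.1182] turn -47.7
```

Request:
{"method": "step_arm", "body": {
  "targets": [
    [[0,-0.017,0.024,-7],[0,-0.034,0.048,-14],[0,-0.051,0.072,-21],[0,-0.068,0.095,-28],[0,-0.08,0.11,-35]]
  ]
}}

```text
time: 11.33
tool_pos: [497.4, -338.3, 191.3]
tcp_rot: [-0.226, 1.551, -0.687]
contact_force: [0.1, 1.3, -1.7]
grip_width: 56.0
```

```bash
python3 -c "
from h import *
go(497,-346,150,76)"
```

```text
t11.33 tcp [ 497.4 -338.3  191.3] F [ 0.1  1.3 -1.7] w 56.0 j1,j6 [-0.73 -1.83] tilt -0.9998 ytool heading 63.6 | shift [ 0.0414 -0.0069  0.0023] turn -12.4
```

Request:
{"method": "step_arm", "body": {
  "targets": [
    [[0.02,-0.007,0.002,-6],[0.05,-0.007,0.002,-12.4],[0.07,-0.007,0.002,-12.4],[0.09,-0.007,0.002,-12.4],[0.1,-0.007,0.002,-12.4]]
  ]
}}

```text
time: 11.75
tool_pos: [496.3, -345.8, 88.6]
tcp_rot: [-0.425, 1.556, -0.671]
contact_force: [-0.6, 0.8, -1.3]
grip_width: 55.8
```

Request:
{"method": "step_arm", "body": {
  "targets": [
    [[0,0,0,0],[0,0,0,0],[0,0,0,0],[0,0,0,0],[0,0,0,0]]
  ]
}}

```text
time: 12.17
tool_pos: [496.8, -346.2, 89.9]
tcp_rot: [-0.436, 1.553, -0.681]
contact_force: [-0.1, -0.2, -0.9]
grip_width: 55.8
```

```bash
python3 -c "
from h import *
c=cap('top','t5');W=cloud(c);z=W[...,2]
hsv=cv2.cvtColor(c['color'],cv2.COLOR_RGB2HSV);H,S=hsv[...,0].astype(int),hsv[...,1]
b=(abs(H-110)<12)&(S>120)&(abs(W[...,0]-500)<140)&(abs(W[...,1]+346)<110)
rect(W,b&(z>80),'spacer');rect(W,b&(z<30),'pile')
R=toolR();print(R.round(3))
go(497,-346,24,76)"
```

```text
spacer 10 c [ 518.6 -305.1] mean [ 550.8 -327.1  148.9] size [  9.2 121.8] yaw of y-axis 54.5 z [ 94.7  99.3 326.9]
pile 2 c [ 584.9 -346.5] mean [ 584.9 -346.5   17.8] size [3.4 0. ] yaw of y-axis -83.9 z [17.2 17.8 18.3]
[[ 0.013  0.243  0.97 ]
 [-0.011  0.97  -0.243]
 [-1.    -0.007  0.016]]
t12.22 tcp [ 496.7 -346.1   89.7] F [-0.7  0.  -2.1] w 55.5 j1,j6 [-0.74 -2.06] tilt -0.9999 ytool heading 75.9 | shift [ 0.0657  0.0007 -0.0008] turn -0.1
```

View pics/t5.png

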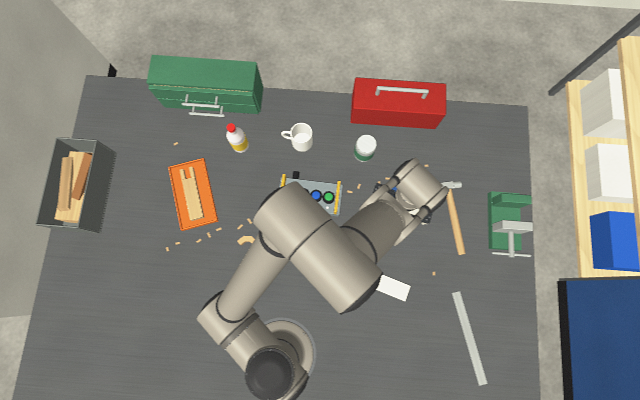

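Request:
{"method": "step_arm", "body": {
  "targets": [
    [[0.015,0.0005,0,0],[0.032,0.0005,0,0],[0.046,0.0005,-0.001,0],[0.056,0.0005,-0.001,0],[0.061,0.0005,-0.001,0]]
  ]
}}

```text
time: 12.63
tool_pos: [496.3, -345.7, 27.7]
tcp_rot: [-0.428, 1.555, -0.674]
contact_force: [-0.4, 0.9, -0.7]
grip_width: 55.8
```

Request:
{"method": "step_arm", "body": {
  "targets": [
    [[0.001,0,0,0],[0.002,0,0,0],[0.003,0,0,0],[0.004,0,0,0],[0.004,0,0,0]]
  ]
}}

```text
time: 13.05
tool_pos: [496.6, -345.9, 24.2]
tcp_rot: [-0.433, 1.554, -0.678]
contact_force: [-0.7, -0.8, -1.4]
grip_width: 55.3
```

```bash
python3 -c "
from h import *
go(497,-346,20.5,76)"
```

```text
t13.05 tcp [ 496.6 -345.9   24.2] F [-0.7 -0.8 -1.4] w 55.3 j1,j6 [-0.74 -2.06] tilt -0.9999 ytool heading 75.9 | shift [0.0037 0.     0.0003] turn -0.1
```

Request:
{"method": "step_arm", "body": {
  "targets": [
    [[0.0005,0,0,0],[0.001,0,0,0],[0.0015,0,0,0],[0.0018,0,0,0],[0.0018,0,0,0]]
  ]
}}

```text
time: 13.47
tool_pos: [496.6, -345.9, 22.3]
tcp_rot: [-0.432, 1.554, -0.677]
contact_force: [1.5, -0.5, -1.2]
grip_width: 55.8
```

Request:
{"method": "step_arm", "body": {
  "targets": [
    [[0.0005,0,0,0],[0.001,0,0,0],[0.001,0,0,0],[0.001,0,0,0],[0.001,0,0,0]]
  ]
}}

```text
time: 13.88
tool_pos: [496.6, -345.9, 21.3]
tcp_rot: [-0.433, 1.554, -0.678]
contact_force: [0.2, -0.7, -0.9]
grip_width: 55.7
```

Request:
{"method": "step_arm", "body": {
  "targets": [
    [[0.0005,0,0,0],[0.001,0,0,0],[0.001,0,0,0],[0.001,0,0,0],[0.001,0,0,0]]
  ]
}}

```text
time: 14.3
tool_pos: [496.7, -346.0, 20.7]
tcp_rot: [-0.433, 1.554, -0.678]
contact_force: [-1.1, 1.4, 5.2]
grip_width: 56.0
```

Contact (5.2 N). Release and lift.

Request:
{"method": "step_arm", "body": {
  "targets": [
    [[0,0,0,0],[0,0,0,0],[0,0,0,0],[0,0,0,0],[0,0,0,0]]
  ],
  "jaw": 0.2
}}

```text
time: 14.72
tool_pos: [496.7, -345.9, 20.5]
tcp_rot: [-0.43, 1.554, -0.675]
contact_force: [-0.1, -0.5, -0.5]
grip_width: 73.2
```

Request:
{"method": "step_arm", "body": {
  "targets": [
    [[-0.01,0,0,0],[-0.03,0,0,0],[-0.06,0,0,0],[-0.1,0,0,0],[-0.135,0,0,0]]
  ]
}}

```text
time: 15.13
tool_pos: [494.8, -344.4, 157.9]
tcp_rot: [-0.432, 1.554, -0.677]
contact_force: [1.0, -1.3, 0.9]
grip_width: 73.7
```

```bash
python3 -c "
from h import *
go(480,-200,170,-3)"
```

```text
t15.13 tcp [ 494.8 -344.4  157.9] F [ 1.  -1.3  0.9] w 73.7 j1,j6 [-0.74 -2.06] tilt -0.9999 ytool heading 75.9 | shift [-0.0138  0.1364 -0.0492] turn 78.9
```

Request:
{"method": "step_arm", "body": {
  "targets": [
    [[-0.01,0.025,-0.01,7],[-0.014,0.055,-0.02,14],[-0.014,0.082,-0.03,21],[-0.014,0.11,-0.04,28],[-0.014,0.136,-0.049,35]]
  ],
  "jaw": 1
}}

```text
time: 15.55
tool_pos: [479.7, -199.0, 171.2]
tcp_rot: [0.2, 1.553, -0.663]
contact_force: [1.1, -1.0, 0.4]
grip_width: 44.6
```

Request:
{"method": "step_arm", "body": {
  "targets": [
    [[0,0,0,7],[0,0,0,14],[0,0,0,21],[0,0,0,28],[0,0,0,35]]
  ]
}}

```text
time: 15.97
tool_pos: [479.7, -198.8, 172.0]
tcp_rot: [0.823, 1.552, -0.656]
contact_force: [-0.3, 0.3, 0.8]
grip_width: 10.9
```

```bash
python3 -c "
from h import *
c=cap('top','t6');W=cloud(c);z=W[...,2]
hsv=cv2.cvtColor(c['color'],cv2.COLOR_RGB2HSV);H,S,V=[hsv[...,i].astype(int) for i in range(3)]
b=(abs(H-110)<12)&(S>120)&(abs(W[...,0]-500)<140)&(abs(W[...,1]+346)<110)
rect(W,b&(z>10)&(z<45),'pile+spacer')
for n in('top','scene'):
  if n=='scene':
    c=cap(n,'s6');W=cloud(c);z=W[...,2]
    hsv=cv2.cvtColor(c['color'],cv2.COLOR_RGB2HSV);H,S,V=[hsv[...,i].astype(int) for i in range(3)]
  q=(abs(W[...,0]-535)<40)&(abs(W[...,1]+53)<85)&(z>56)&(z<70)&(S>110)&(V>70)
  for k,(a,b2) in dict(yellow=(20,34),blue=(105,125),green=(50,88)).items():
    m=q&(H>=a)&(H<=b2);p=W[m];print(n,k,len(p),np.nanmedian(p,0).round(1) if len(p) else '',((p.min(0)+p.max(0))/2).round(1) if len(p) else '')
  m=q&((H<8)|(H>172));p=W[m];print(n,'red',len(p),np.nanmedian(p,0).round(1) if len(p) else '')
go(537,-53,170,-3)"
```

```text
pile+spacer 852 c [ 497.2 -345.1] mean [ 490.5 -343.8   29. ] size [ 55.  199.2] yaw of y-axis 76.2 z [24.1 29.2 33.7]
top yellow 47 [533.6 -31.9  62. ] [532.  -32.5  62.9]
top blue 13 [538.3 -68.6  60.5] [538.  -71.3  62.3]
top green 19 [ 524.2 -125.    61.5] [ 524.7 -124.6   63. ]
top red 53 [534.7  11.4  61.9]
scene yellow 81 [537.7 -33.6  62.7] [535.8 -76.4  62. ]
scene blue 79 [534.4 -77.2  62.4] [534.4 -75.6  61.8]
scene green 68 [ 532.6 -121.2   63.5] [ 532.  -119.3   62.9]
scene red 77 [538.7  10.8  62.3]
t16.07 tcp [ 479.7 -199.   171.9] F [-0.5  1.1  0.3] w 3.3 j1,j6 [-0.54 -0.63] tilt -0.9998 ytool heading 5.5 | shift [ 0.0011  0.071  -0.1398] turn 8.5
```

View pics/s6.png

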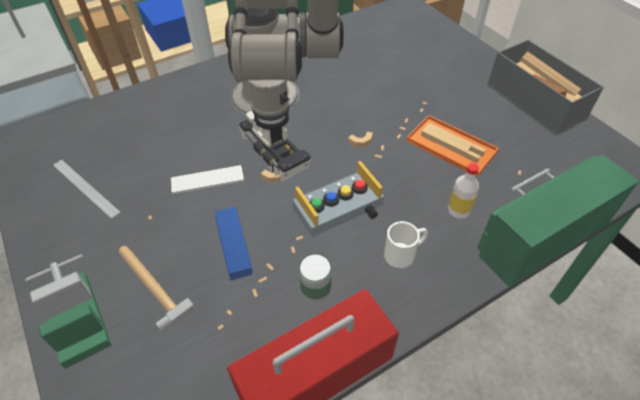

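Spacer lies squarely on the pile. Next the yellow button.

Request:
{"method": "step_arm", "body": {
  "targets": [
    [[0,0.02,-0.035,6],[0,0.04,-0.07,8.5],[0,0.06,-0.105,8.5],[0,0.074,-0.14,8.5],[0.01,0.078,-0.158,8.5]]
  ]
}}

```text
time: 16.48
tool_pos: [544.6, -30.9, 162.9]
tcp_rot: [1.101, 1.548, -0.515]
contact_force: [0.3, -1.1, 0.5]
grip_width: 0.4
```

Request:
{"method": "step_arm", "body": {
  "targets": [
    [[0.02,0,0,0],[0.04,0,0,0],[0.06,0,0,0],[0.065,0,0,0],[0.065,0,0,0]]
  ]
}}

```text
time: 16.9
tool_pos: [545.0, -31.5, 96.9]
tcp_rot: [1.047, 1.551, -0.566]
contact_force: [0.1, -0.3, 0.8]
grip_width: 0.6
```

Request:
{"method": "step_arm", "body": {
  "targets": [
    [[0,0,0,0],[0,0,0,0],[0,0,0,0],[0,0,0,0],[0,0,0,0]]
  ]
}}

```text
time: 17.32
tool_pos: [545.3, -31.6, 97.6]
tcp_rot: [1.071, 1.55, -0.543]
contact_force: [0.4, 0.1, -0.2]
grip_width: 0.4
```

```bash
python3 -c "
from h import *
c=cap('scene','s7');go(536.5,-33,66,-3)
c=cap('wrist','w7');W=cloud(c);z=W[...,2];hsv=cv2.cvtColor(c['color'],cv2.COLOR_RGB2HSV);H,S,V=[hsv[...,i].astype(int) for i in range(3)]
q=(abs(W[...,0]-535)<40)&(abs(W[...,1]+53)<85)&(z>56)&(z<70)&(S>110)&(V>70)
for k,m in dict(red=(H<8)|(H>172),yellow=(H>=20)&(H<=34),blue=abs(H-115)<10).items(): p=W[q&m];print(k,len(p),((p.min(0)+p.max(0))/2).round(1) if len(p) else '',np.ptp(p,0).round(1) if len(p) else '')
"
```

```text
t17.37 tcp [545.2 -31.6  97.5] F [-0.5  0.3 -0.6] w 0.5 j1,j6 [-0.19 -0.15] tilt -0.9998 ytool heading -2.4 | shift [ 0.0313 -0.0092  0.0015] turn 0.6
red 2010 [536.9  13.6  61. ] [27.5 27.6 10. ]
yellow 988 [535.  -25.   60.7] [27.1 17.2  9.5]
blue 25 [544.5 -76.3  63.4] [0.9 8.8 2.7]
```

View pics/w7.png

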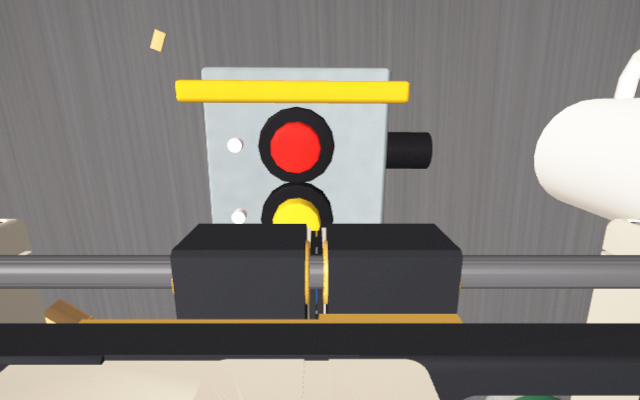

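The wrist view shows red at (295,147) and yellow at (297,218), partly under the fingers. Aligning on yellow at about (535.5,-32), then pressing.

Request:
{"method": "step_arm", "body": {
  "targets": [
    [[0.005,-0.005,0,0],[0.015,-0.01,0,0],[0.025,-0.01,0,0],[0.029,-0.01,0,0],[0.03,-0.01,0,0]]
  ]
}}

```text
time: 17.83
tool_pos: [535.0, -31.3, 65.9]
tcp_rot: [1.019, 1.553, -0.594]
contact_force: [-0.4, 0.1, 0.4]
grip_width: 0.5
```

```bash
python3 -c "
from h import *
go(535.5,-32,56,-3)"
```

```text
t17.83 tcp [535.  -31.3  65.9] F [-0.4  0.1  0.4] w 0.5 j1,j6 [-0.2  -0.15] tilt -0.9998 ytool heading -2.4 | shift [0.0099 0.0004 0.0005] turn 0.6
```

Request:
{"method": "step_arm", "body": {
  "targets": [
    [[0.003,0,0,0],[0.006,0,0,0],[0.0085,0,0,0],[0.01,0,0,0],[0.0102,0,0,0]]
  ]
}}

```text
time: 18.25
tool_pos: [535.6, -31.5, 56.3]
tcp_rot: [1.045, 1.551, -0.568]
contact_force: [-0.6, 0.7, 5.6]
grip_width: 0.0
```

Request:
{"method": "step_arm", "body": {
  "targets": [
    [[0.0004,0,0,0],[0.0004,0,0,0],[-0.01,0,0,0],[-0.025,0,0,0],[-0.035,0,0,0]]
  ]
}}

```text
time: 18.67
tool_pos: [535.3, -31.2, 92.6]
tcp_rot: [1.059, 1.551, -0.555]
contact_force: [0.6, -0.1, -0.4]
grip_width: 0.4
```

```bash
cat >> h.py <<'E'
def pins():
    for n in('wrist','top'):
        c=cap(n);W=cloud(c)
        for k,y in(('red',12),('yellow',-32),('blue',-76),('green',-120)):
            p=W[(np.hypot(W[...,0]-(499.5+.046*(y+32)),W[...,1]-(y+1.5))<7)][:,2];print(n,k,len(p),np.percentile(p,[50,90]).round(1) if len(p) else '',end=' ')
        print()
E
python3 -c "
from h import *
pins();go(533.5,-76,67,-3)"
```

```text
wrist red 534 [ 42.2 172.7] wrist yellow 287 [41.5 43.2] wrist blue 0  wrist green 0  
top red 38 [433.7 442.9] top yellow 56 [436.7 446.3] top blue 41 [449.5 454.1] top green 15 [42.9 49. ] 
t18.77 tcp [536.3 -31.3  93.3] F [-0.9 -0.2 -0.2] w 0.2 j1,j6 [-0.2  -0.15] tilt -0.9997 ytool heading -2.4 | shift [ 0.0267 -0.0015  0.0445] turn 0.6
```

The yellow pin now reads 42–43 mm, down from 47, so it is in. Next blue.

Request:
{"method": "step_arm", "body": {
  "targets": [
    [[0,-0.001,0.02,0],[0,-0.001,0.044,0],[0.01,-0.001,0.0445,0],[0.022,-0.001,0.0445,0],[0.026,-0.001,0.0445,0]]
  ]
}}

```text
time: 19.18
tool_pos: [532.7, -75.9, 65.7]
tcp_rot: [1.079, 1.551, -0.536]
contact_force: [-0.8, -0.1, -0.7]
grip_width: 0.7
```

```bash
python3 -c "
from h import *
go(533.5,-76,56,-3)"
```

```text
t19.18 tcp [532.7 -75.9  65.7] F [-0.8 -0.1 -0.7] w 0.7 j1,j6 [-0.28 -0.23] tilt -0.9998 ytool heading -2.5 | shift [ 0.0097  0.0006 -0.    ] turn 0.5
```

Request:
{"method": "step_arm", "body": {
  "targets": [
    [[0.003,0,0,0],[0.006,0,0,0],[0.0085,0,0,0],[0.01,0,0,0],[0.0102,0,0,0]]
  ]
}}

```text
time: 19.6
tool_pos: [532.5, -75.7, 56.2]
tcp_rot: [1.067, 1.551, -0.547]
contact_force: [-4.4, -0.2, 8.3]
grip_width: 0.5
```

Request:
{"method": "step_arm", "body": {
  "targets": [
    [[0.0004,0,0,0],[0.0004,0,0,0],[-0.01,0,0,0],[-0.025,0,0,0],[-0.035,0,0,0]]
  ]
}}

```text
time: 20.02
tool_pos: [532.5, -75.2, 92.6]
tcp_rot: [1.096, 1.55, -0.518]
contact_force: [-0.3, 0.5, 0.2]
grip_width: 0.4
```

```bash
python3 -c "
from h import *
pins();go(531.5,-120,67,-3)"
```

```text
wrist red 534 [41.4 48.1] wrist yellow 632 [ 41.9 178.2] wrist blue 287 [41.5 42.9] wrist green 0  
top red 0  top yellow 37 [430.7 438.2] top blue 45 [441.3 446.9] top green 42 [452.5 456. ] 
t20.12 tcp [533.4 -75.5  93.3] F [ 0.2 -0.2  0.1] w 0.4 j1,j6 [-0.28 -0.23] tilt -0.9997 ytool heading -2.5 | shift [ 0.0267 -0.0005  0.0443] turn 0.5
```

Request:
{"method": "step_arm", "body": {
  "targets": [
    [[0,0,0.02,0],[0,0,0.044,0],[0.01,0,0.0445,0],[0.022,0,0.0445,0],[0.026,0,0.0445,0]]
  ]
}}

```text
time: 20.53
tool_pos: [530.8, -120.0, 65.7]
tcp_rot: [1.113, 1.55, -0.502]
contact_force: [0.8, 0.1, -0.2]
grip_width: 0.9
```

```bash
python3 -c "
from h import *
go(531.5,-120,56,-3)"
```

```text
t20.53 tcp [ 530.8 -120.    65.7] F [ 0.8  0.1 -0.2] w 0.9 j1,j6 [-0.36 -0.32] tilt -0.9998 ytool heading -2.5 | shift [ 0.0097  0.0005 -0.0001] turn 0.5
```

Request:
{"method": "step_arm", "body": {
  "targets": [
    [[0.003,0,0,0],[0.006,0,0,0],[0.0085,0,0,0],[0.01,0,0,0],[0.0102,0,0,0]]
  ]
}}

```text
time: 20.95
tool_pos: [530.7, -119.7, 56.2]
tcp_rot: [1.108, 1.551, -0.506]
contact_force: [-3.8, 1.0, 8.5]
grip_width: 0.4
```

Request:
{"method": "step_arm", "body": {
  "targets": [
    [[0.0004,0,0,0],[0.0004,0,0,0],[-0.01,0,0,0],[-0.025,0,0,0],[-0.035,0,0,0]]
  ]
}}

```text
time: 21.37
tool_pos: [530.7, -119.3, 92.7]
tcp_rot: [1.13, 1.55, -0.485]
contact_force: [0.1, 0.1, 0.3]
grip_width: 0.5
```

```bash
python3 -c "
from h import *
pins();go(450,-180,160)"
```

```text
wrist red 0  wrist yellow 523 [41.3 42.9] wrist blue 607 [ 41.8 177.3] wrist green 290 [41.4 42.9] 
top red 0  top yellow 0  top blue 34 [428.  434.9] top green 44 [442.7 447.5] 
t21.47 tcp [ 531.5 -119.7   93.3] F [ 0.2 -0.1 -0.1] w 0.6 j1,j6 [-0.36 -0.32] tilt -0.9997 ytool heading -2.5 | shift [-0.0677 -0.0773  0.0645] turn 0.0
```

All three pins are in. I'll move clear and run a last check.

Request:
{"method": "step_arm", "body": {
  "targets": [
    [[-0.03,0,0,0],[-0.06,0,0,0],[-0.08,-0.03,0.02,0],[-0.08,-0.06,0.045,0],[-0.08,-0.077,0.06,0]]
  ]
}}

```text
time: 21.88
tool_pos: [448.5, -176.3, 173.0]
tcp_rot: [1.109, 1.545, -0.504]
contact_force: [0.5, 0.1, -0.2]
grip_width: 0.4
```

Request:
{"method": "step_arm", "body": {
  "targets": [
    [[0,0,0,0],[0,0,0,0],[0,0,0,0],[0,0,0,0],[0,0,0,0]]
  ]
}}

```text
time: 22.3
tool_pos: [449.2, -175.7, 172.7]
tcp_rot: [1.118, 1.545, -0.495]
contact_force: [0.7, 0.1, -0.6]
grip_width: 0.2
```

```bash
python3 -c "
from h import *
pins();c=cap('scene','s9');W=cloud(c);z=W[...,2]
for k,y in(('red',12),('yellow',-32),('blue',-76),('green',-120)):
  p=z[np.hypot(W[...,0]-(535.5+.046*(y+32)),W[...,1]-y)<9];print(k,'cap z',np.median(p).round(1))
c=cap('top');W=cloud(c);z=W[...,2];hsv=cv2.cvtColor(c['color'],cv2.COLOR_RGB2HSV);H,S=hsv[...,0].astype(int),hsv[...,1]
rect(W,(abs(H-110)<12)&(S>120)&(abs(W[...,0]-500)<140)&(abs(W[...,1]+346)<110)&(z>10)&(z<45),'spacer')
t=(abs(W[...,0]-515)<140)&(abs(W[...,1]-366)<110)
rect(W,t&(S>60)&(S<165)&(H>10)&(H<28)&(abs(z-27)<6),'blank')
go(450,-180,160)"
```

```text
wrist red 0  wrist yellow 42 [40.8 41.6] wrist blue 275 [41.3 42.8] wrist green 243 [41.2 42.8] 
top red 13 [40.9 45.3] top yellow 15 [38.5 44.6] top blue 0  top green 14 [40.5 44.8] 
red cap z 64.1
yellow cap z 62.6
blue cap z 63.7
green cap z 64.0
spacer 898 c [ 496.4 -345.3] mean [ 494.1 -343.6   29.2] size [ 55.1 199. ] yaw of y-axis 75.8 z [24.1 29.4 34.4]
blank 620 c [521.1 344.8] mean [506.5 361.6  26.4] size [191.7  89.8] yaw of y-axis -69.7 z [22.2 26.3 30.6]
t22.50 tcp [ 448.8 -175.9  172.8] F [ 0.1 -0.1 -0.2] w 0.3 j1,j6 [-0.53 -0.49] tilt -0.9997 ytool heading -2.4 | shift [0.0129 0.0011 0.0039] turn 0.0
```

View pics/s9.png

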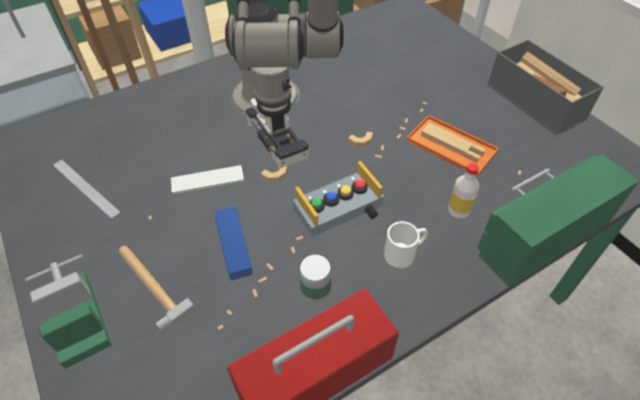

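The last picture shows the blank flat in the tray (452,142), the spacer on the pile (233,241), all four caps up and the other items undisturbed.

```bash
python3 -c "
from plant import bot
print(bot.close_job())"
```

```text
the job is handed in; nothing more can be done
None
```

I laid the blank flat in the orange tray, set the spacer squarely on the blue pile, and pressed yellow, blue and green in that order. I then moved the arm clear and handed the job in at about 22.5 s; no verdict is reported.

**Last checks**
- **Blank:** an unobstructed measurement right after placing put it within about 2 mm and 0.1° of the tray centre. In the final check its measured outline came out 90 mm wide instead of 46 mm. The mean position had moved only about 2 mm and the picture showed it flat in place, so I put this down to stray pixels.
- **Spacer:** it is within about 1 mm and 0.5° of where the pile was measured, with its top at about 29 mm.
- **Buttons:** the yellow, blue and green pins read about 42–43 mm high, against 47 mm when standing proud, so all three are in. All four caps read up, at 62.6–64.1 mm. The red button was never touched.
- **Pressing force:** presses ended at 5.6 to 8.5 N, slightly above the full-stroke spring force, which means they reached the stop.
- **Everything else:** the bystanders look unmoved by eye in the last picture; I did not measure them again.

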